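# Lay up two coffee boards

### The arm

A 6-joint arm with a two-finger parallel gripper is mounted at the origin on the work surface. World frame = base frame: x ahead of the robot, y to its left, z up, the work surface at z = 0. Lengths are in mm, angles in rad, forces in N, time in s.
With the tool pointing down it reaches from about 400 to 925 mm from the base axis. Payload 12.5 kg.
Tool frame: the origin (TCP) lies between the finger pads; the fingertips stand 25 mm ahead of it and the grasp point (between the pads) lies 6 mm ahead of it; z points along the fingers, y is the line along which they close (so a half turn about z gives the same grasp; the last joint's range is limited). The gripper opens to 95 mm and grips with 3 to 60 N. Pads are 20 mm wide; open, the fingers measure 119 mm over their backs; the gripper's body (75 mm by 180 mm) begins 59 mm behind the grasp point.
Start: joints at [-1.388, 0.491, 1.559, -0, 1.092, -0.106], TCP at [178.024, -599.126, 239.661] pointing down, gripper open.
Joint ranges: [-3.1, 3.1], [-0.84, 2.19], [0.05, 2.79], [-1.13, 4.28], [0.06, 2.93], [-2.69, 2.69]. Speed limits (rad/s): [2.22, 2.22, 2.79, 3.14, 3.14, 3.14].

### API

Orientations are given as [roll, pitch, yaw] about the fixed x, y, z axes, in that order (R = Rz(yaw) Ry(pitch) Rx(roll)).
In Python, from cell import state, read_camera, job_done, cut_out gives the robot as it stands. The module is installed in compiled form; this text tells all that it offers.
- The arm moves only by the tool jog_arm, never from a script. Its argument "motion" is a list of rows, each a list of 2 entries, a list of its own where there are three numbers: the shift along the tool's x, y, z in mm, then the turn about the tool's z in rad. A call has 1 to 5 rows; each row is the pose to reach, as a shift and turn from the pose commanded when the call began, along the tool's axes at that moment; what a row does not reach only later rows make up. A row lasts 1/10 s, in which the tool goes at most 50 mm and 8.59 degrees, less where a joint would pass 70% of its speed; a pose out of reach is approached as far as the arm can. A call with a gripper value outside its range is refused whole. "grip" is the closure, from 0 (fully open) to 1 (shut), set as the call begins (left out, the last holds). The fingers move at their own pace and stop on an object; the grip force is fixed at half the most. Time passes only in rows, so rows that repeat a pose let the fingers close. It gives the time, the measured TCP pose, the force, the opening and the grip force at its end, in the units of the state.
- state(): the state, without advancing time (a new reading comes with each control period).
- read_camera(name): name is "scene" or "top"; returns a dict with "img" (480x640x3 uint8, blue, green, red), "vertical_fov" (degrees; the focal length in pixels is half the picture's height over the tangent of half this angle, whatever the lens; pixels are square), "cx", "cy" (the principal point, pixels), "k1" (the pictures are not rectified: a ray, as slopes to the right and down, at radius r is drawn at 1 + k1 r^2 times it, then the intrinsics apply), "extrinsics" (4x4, takes a point from camera to world coordinates). Camera axes: x right, y up, looking along -z (the intrinsics and any distortion apply to the point x, -y, -z); pixel columns grow to the right and rows downward; lengths in mm; the calibration is good to about 2 mm. A picture is of the moment at which its call begins. There is no depth.
- job_done(): hands the job in; it is judged then, once.
Trained networks look in a picture, given as the dict that the camera call returned (one of the last four; its "shot" number tells which), for a name from the list of things; names that differ only in an ending like _2 or _b are one class to them, and where a whole thing is asked for, a point or a joint stands for the part that bears it (a point fixed in the world has none). Each returns a list of dicts, best first, with "p" (0 to 1); they miss things now and then, are a little off and sometimes report something else, mostly with a low value. They report only what shows in the picture. A call takes as long as a camera call. They do not tell look-alikes from the thing itself.
- cut_out(name, picture): "region" (480x640 bool, what is visible of it) and "box" ([left, top, right, bottom] in pixels, round what is visible of it).
The state is a dict: "t": time; "joints": joint angles; "qvel": joint speeds; "tau": joint torques, N m; "eef_pos": TCP position; "tcp_rot": TCP orientation; "ft_force": force on the tool from outside, world axes, zero at the start; "moment": the same for the moment, N m; "opening": opening from 0.0 (shut) to 1.0 (fully open); "grip_force": force on a finger pad.
Only numpy, scipy, OpenCV 4.12 (cv2) and the standard library are available. Lean on these libraries where they do the work, as an engineer would, in place of code of your own. Each camera call takes 0.05 s, during which the arm holds its last target. There are 200 camera calls.

### The job

Lay up the two wooden serving boards, each piece standing upright and flat down in its own round recess. Short board: the espresso cup in the recess next to the board's handle, the water glass in the other; long board: the tall handleless cup in the recess next to the handle, the small milk jug in the middle one and the sugar pot in the last. Set the pieces down rather than dropping them, knock nothing over, and leave the big pitcher, the cocoa shaker and the tamper where they stand.

Things in the scene. Friction and masses are not known exactly. Their poses are not given: they have to be found in the camera images.
- espresso_cup: Small white ceramic espresso cup with one ear handle: 54 mm high, outside diameter 58 mm from 28 mm up to the rim, narrowing below to a 40 mm foot; wall 3.5 mm, open and empty. About 140 g. Origin: centre of its underside, z up. The handle points along its +y and reaches 53 mm out from the axis, 18 to 44 mm above the foot, 6 mm thick.
- filter_cup: Tall white ceramic cup without a handle, for filter coffee: 88 mm high, rim diameter 64 mm, tapering to 59 mm at 25 mm up and to a 48 mm foot; wall 4 mm, open and empty. About 220 g. Origin: centre of its underside, z up.
- water_glass: Clear glass water tumbler: 78 mm high, rim diameter 52 mm, tapering evenly to a 44 mm foot; wall 3 mm, empty. About 130 g. Origin: centre of its underside, z up.
- milk_jug: Small steel milk jug with one handle and a spout: 62 mm high, belly diameter 55 mm at 22 mm up, neck 45 mm at 46 mm up, rim 49 mm, foot 45 mm, open and empty. About 110 g. Origin: centre of its underside, z up. The handle points along its +y and reaches 49 mm out from the axis, 15 to 59 mm above the foot, 6 mm thick; the spout points to -y and reaches 36 mm out, at the rim. Much smaller than the big pitcher.
- sugar_pot: White ceramic sugar pot, closed with a lid that stays on (one piece): body diameter 60 mm between 18 and 48 mm up, foot 48 mm, lid top at 62 mm, on it a round knob 18 mm across (12 mm at its neck), its top 77 mm above the foot. About 200 g. Origin: centre of its underside, z up.
- short_board: Short dark wooden paddle board that does not slide, with TWO round recesses: block 210 mm (x) by 110 mm (y), 18 mm thick, with a narrow 92 mm long handle at its -x end. Origin: centre of the block's underside; x along the board away from the handle. Recess centres on its x axis at x = -52.5 mm (next to the handle) and x = +52.5 mm; each recess is 66 mm wide and 5 mm deep, its floor 13 mm above the table.
- long_board: Long dark wooden paddle board that does not slide, with THREE round recesses: block 315 mm (x) by 110 mm (y), 18 mm thick, with a narrow 92 mm long handle at its -x end. Origin: centre of the block's underside; x along the board away from the handle. Recess centres on its x axis at x = -105 mm (next to the handle), 0 (middle) and +105 mm (last); each recess is 66 mm wide and 5 mm deep, its floor 13 mm above the table.
- big_pitcher: Large steel steaming pitcher, 95 mm high, 80 mm across its belly, with a handle along its +y reaching 70 mm out; stands loose beyond the boards. Not part of any order: leave it. Origin: centre of its underside, z up.
- cocoa_shaker: Steel cocoa shaker with a domed, perforated dark lid, 65 mm across and 104 mm high, loose among the stock. Leave it. Origin: centre of its underside, z up.
- tamper: Coffee tamper standing on its 58 mm steel base, with a turned wooden grip up to 40 mm across, 92 mm high, loose among the stock. Leave it. Origin: centre of its underside, z up.
Not all that is in view belongs to the job. What is shaped like the tamper but blue is not meant. What is shaped like the sugar_pot but orange is not meant.

How it is judged:
By the outcome, as a careful person would: the job done as asked, in the order asked, and still so for the second after the job is handed in, with the robot touching nothing.
It also fails if it takes over 120 s, if anything falls off the work surface, if the arm or the gripper's body presses on something with over 40 N, if the wrist force passes 120 N, or if a joint passes its speed limit or range.

## Working session

There is one attempt and no reset: what is moved stays moved. The work goes in short steps, Python scripts to look and compute and a tool call to move; the robot and the scene stay as the last step left them, time stands still between calls to the robot, and variables do not carry over. Pictures are saved under pics/ and viewed, at most 16 in all, crops included, and the job is handed in when it is done.

Besides the shell and the picture viewer there is one more tool, called after ">>>" as name(argument=value, ...), one argument or row to a line, values as JSON. jog_arm: Moves the arm, as the interface text tells. Its arguments: {"type":"object","properties":{"motion":{"type":"array"},"grip":{"type":"number"}},"required":["motion"]}

```bash
mkdir -p pics; cat > h.py <<'E'
import numpy as np, cv2
from cell import state, read_camera, job_done, cut_out
def K(p):
    f=240/np.tan(np.radians(p["vertical_fov"])/2)
    return np.array([[f,0,p["cx"]],[0,f,p["cy"]],[0,0,1.]]), np.array([p["k1"],0,0,0.])
def ray(p,uv):
    k,d=K(p); uv=np.float64(uv).reshape(-1,1,2)
    n=cv2.undistortPoints(uv,k,d).reshape(-1,2)
    E=np.array(p["extrinsics"]); D=np.c_[n[:,0],-n[:,1],-np.ones(len(n))]@E[:3,:3].T
    return E[:3,3],D
def at(p,uv,z):
    o,D=ray(p,uv); return o+D*((z-o[2])/D[:,2])[:,None]
def proj(p,X):
    E=np.array(p["extrinsics"]); c=(np.float64(X).reshape(-1,3)-E[:3,3])@E[:3,:3]*[1,-1,-1]
    k,d=K(p); return cv2.projectPoints(c,np.zeros(3),np.zeros(3),k,d)[0].reshape(-1,2)
E
python3 - <<'E'
from h import *
print(state())
for n in("top","scene"):
    p=read_camera(n); cv2.imwrite(f"pics/{n}0.png",p["img"])
    print(n,p["vertical_fov"],p["cx"],p["cy"],p["k1"],np.round(p["extrinsics"],3).tolist())
    for o in "espresso_cup filter_cup water_glass milk_jug sugar_pot short_board long_board big_pitcher cocoa_shaker tamper".split():
        print(o,[(round(r["p"],2),[int(v) for v in r["box"]]) for r in cut_out(o,p)])
E
```

```text
{'t': 0.0, 'joints': array([-1.38764140e+00,  4.91544087e-01,  1.55949696e+00, -1.10687548e-05,
        1.09167407e+00, -1.05591961e-01]), 'qvel': array([-0.00048561,  0.0014146 ,  0.00121132, -0.0022266 , -0.00055384,
       -0.00078923]), 'tau': array([ 9.59865101e-04, -6.12643433e+01, -2.58177763e+01,  6.92922994e-02,
        4.82746842e-02, -1.13828701e-04]), 'eef_pos': array([ 177.95104442, -598.88804192,  239.05497971]), 'tcp_rot': array([-3.14047540e+00, -1.08541750e-04,  2.88751935e-01]), 'ft_force': array([0.36852499, 0.34573153, 0.25817769]), 'moment': array([ 0.02822673,  0.01589475, -0.0341544 ]), 'grip_force': 0.0, 'opening': 0.9976494565236337}
top 45.011528383847235 316.36930534162525 249.18934434368236 -0.09418172277353394 [[-0.011, 0.998, -0.068, 457.469], [-1.0, -0.012, -0.009, -9.463], [-0.01, 0.068, 0.998, 1263.128], [0.0, 0.0, 0.0, 1.0]]
espresso_cup [(0.61, [177, 199, 205, 240]), (0.57, [501, 257, 534, 279])]
filter_cup [(0.97, [161, 248, 192, 277])]
water_glass [(0.69, [161, 315, 191, 343]), (0.41, [271, 119, 324, 162])]
milk_jug [(0.96, [110, 229, 144, 254])]

[... 384 characters left out ...]
2345773 [[0.403, -0.698, 0.593, 1436.263], [0.915, 0.319, -0.246, -366.585], [-0.017, 0.641, 0.767, 1189.952], [0.0, 0.0, 0.0, 1.0]]
espresso_cup [(0.84, [410, 226, 432, 253])]
filter_cup [(0.81, [391, 183, 426, 221])]
water_glass [(0.91, [379, 157, 398, 185]), (0.24, [442, 194, 467, 223])]
milk_jug [(0.58, [443, 196, 465, 222])]
sugar_pot [(0.86, [120, 279, 148, 310]), (0.61, [139, 311, 169, 346])]
short_board [(0.7, [446, 193, 466, 223]), (0.67, [319, 190, 392, 282])]
long_board [(0.79, [219, 207, 314, 334])]
big_pitcher [(0.94, [348, 286, 392, 339])]
cocoa_shaker [(0.76, [182, 276, 220, 328])]
tamper [(0.61, [159, 199, 186, 235]), (0.6, [164, 231, 186, 269]), (0.22, [394, 182, 427, 219])]
```

```bash
python3 - <<'E'
import cv2
a=cv2.imread("pics/top0.png")[100:400,90:550];cv2.imwrite("pics/top0b.png",cv2.resize(a,None,fx=1.73,fy=1.73,interpolation=2))
a=cv2.imread("pics/scene0.png")[130:370,100:500];cv2.imwrite("pics/scene0b.png",cv2.resize(a,None,fx=2,fy=2,interpolation=2))
E
```

```text
(no output)
```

View pics/top0b.png

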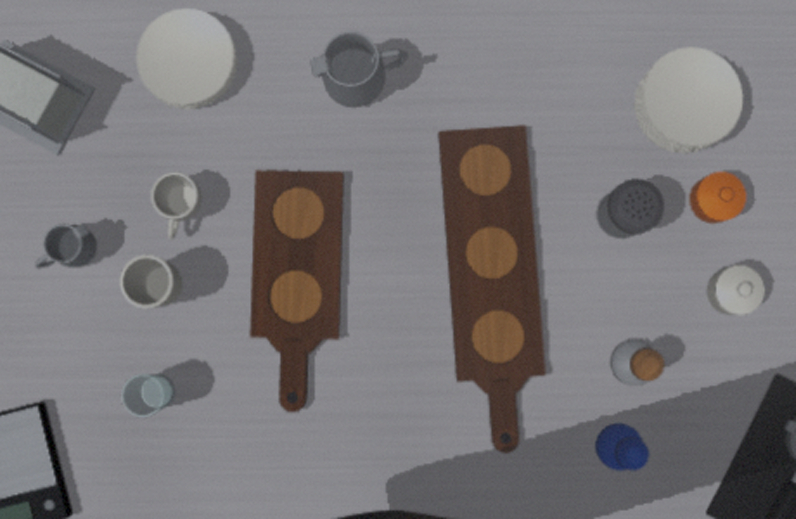

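View pics/scene0b.png

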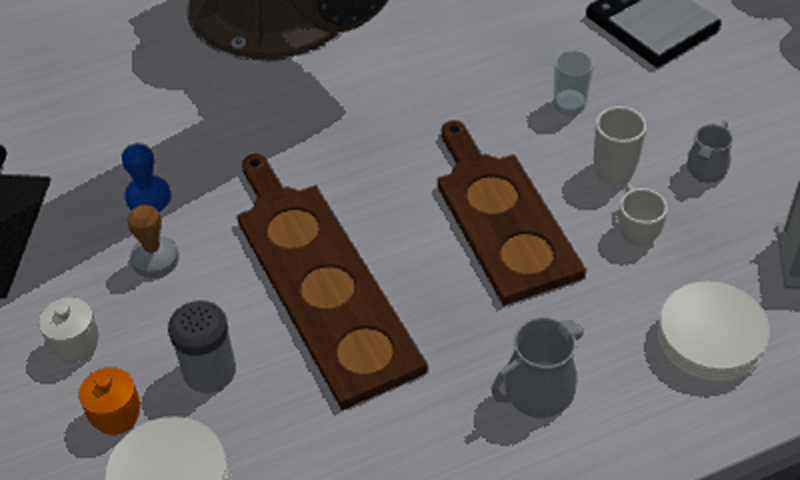

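Top picture: the espresso cup could be the white cup with an ear at (191,214) or the tall handleless one at (175,262), and I take the eared one. Sugar pot: white at (518,268), orange decoy at (506,213). Milk jug: small steel at (129,241), big pitcher at (295,140). Glass at (175,327). Tamper: wood-gripped at (458,310), blue decoy at (450,358). Next I fit the poses.

```bash
cat >> h.py <<'E'
from scipy.optimize import least_squares
PR=dict(espresso_cup=[(20,0),(29,28),(29,54)],filter_cup=[(24,0),(29.5,25),(32,88)],water_glass=[(22,0),(26,78)],
 milk_jug=[(22.5,0),(27.5,22),(22.5,46),(24.5,62)],sugar_pot=[(24,0),(30,18),(30,48),(24,62),(9,70),(9,77)],
 cocoa_shaker=[(32.5,0),(32.5,85),(20,104)],tamper=[(29,0),(29,20),(20,80),(15,92)],big_pitcher=[(35,0),(40,35),(36,95)])
HD=dict(espresso_cup=[(0,53,22),(0,53,40),(0,45,44),(0,45,18)],milk_jug=[(0,49,18),(0,49,56),(0,42,59),(0,42,15),(0,-36,62)])
def model(n,z0=0):
    a=np.linspace(0,2*np.pi,48,False); P=[np.c_[r*np.cos(a),r*np.sin(a),0*a+z] for r,z in PR[n]]
    if n in HD:
        h=np.array(HD[n],float); P+=[h+[3,0,0],h-[3,0,0]]
    return np.vstack(P)+[0,0,z0]
def fit(n,obs,x0,z0=0):
    """obs: list of (picture, region)"""
    M=model(n,z0); t=np.linspace(0,2*np.pi,32,False); U=np.c_[np.cos(t),np.sin(t)]
    S=[]
    for p,r in obs:
        v,u=np.nonzero(r); S.append((np.c_[u,v]@U.T).max(0)+.0)
    def f(q):
        c,s=np.cos(q[2]),np.sin(q[2]); X=M@np.array([[c,s,0],[-s,c,0],[0,0,1]])+[q[0],q[1],0]
        return np.concatenate([(proj(p,X)@U.T).max(0)-s for (p,_),s in zip(obs,S)])
    b=None
    for y in (np.arange(0,6.2,.7) if n in HD else [0]):
        g=least_squares(f,[*x0,y],loss="soft_l1",x_scale=[10,10,.2])
        if b is None or g.cost<b.cost:b=g
    r=f(b.x); return b.x,[round(float(np.sqrt((q**2).mean())),2) for q in np.split(r,len(obs))]
def pick(n,p,near,rad=25):
    """region of the candidate whose box centre is nearest the given pixel"""
    c=[(np.hypot(*(np.array([(r["box"][0]+r["box"][2])/2,(r["box"][1]+r["box"][3])/2])-near)),i,r) for i,r in enumerate(cut_out(n,p))]
    c=[x for x in c if x[0]<rad]; return min(c)[2]["region"] if c else None
E
cat > m.py <<'E'
from h import *
T,S=read_camera("top"),read_camera("scene")
px=dict(espresso_cup=(191,217),filter_cup=(175,262),water_glass=(176,328),milk_jug=(127,241),sugar_pot=(518,267),cocoa_shaker=(456,219),tamper=(458,307),big_pitcher=(297,140))
for n,u in px.items():
    x0=at(T,[u],30)[0,:2]; us=proj(S,[[*x0,35]])[0]
    o=[(p,r) for p,r in((T,pick(n,T,u)),(S,pick(n,S,us))) if r is not None]
    q,e=fit(n,o,x0); print(n,np.round(q,2),e, [np.round(fit(n,[k],x0)[0],1).tolist() for k in o])
for p in(T,S):
    h=cv2.cvtColor(p["img"],cv2.COLOR_BGR2HSV); m=cv2.inRange(h,(5,60,110),(20,255,190))
    n,_,st,c=cv2.connectedComponentsWithStats(m)
    for i in range(1,n):
        if st[i,4]>150: print(c[i].round(1),st[i,4],at(p,[c[i]],13)[0].round(1))
E
python3 m.py
```

```text
espresso_cup [621.21 268.65   1.32] [1.27, 0.76] [[622.7, 268.1, 1.4], [618.9, 269.7, 1.3]]
filter_cup [ 5.1330e+02  2.9309e+02 -1.0000e-02] [0.77, 0.73] [[514.4, 292.5, -0.1], [510.4, 294.8, -0.1]]
water_glass [379.25 300.65   0.42] [0.6, 1.12] [[380.6, 300.3, 0.0], [373.8, 303.0, -0.1]]
milk_jug [563.63 403.23   0.61] [0.89, 1.39] [[563.5, 402.8, 0.6], [562.8, 405.5, 0.8]]
sugar_pot [ 495.32 -421.72    0.  ] [0.72, 1.06] [[496.9, -422.9, -0.0], [491.8, -420.2, 0.6]]
cocoa_shaker [ 5.9420e+02 -2.8821e+02  5.0000e-02] [1.38, 1.71] [[597.1, -289.5, -0.9], [588.5, -286.0, -0.1]]
tamper [ 4.0965e+02 -2.9795e+02  1.1000e-01] [0.74, 1.01] [[410.4, -297.9, -0.1], [407.0, -298.0, 0.2]]
big_pitcher [775.87  48.87   2.91] [5.87, 3.12] [[774.7, 46.1, 0.3], [777.1, 50.8, -1.1]]
[370.1 197.6] 640 [ 654.4 -116.    13. ]
[506.  213.4] 700 [ 616.6 -413.7   13. ]
[262.1 222.6] 641 [602.6 119.7  13. ]
[373.8 245.5] 654 [ 549.7 -122.1   13. ]
[260.6 270.8] 658 [497.7 123.4  13. ]
[377.3 294. ] 664 [ 444.8 -127.8   13. ]
[345.7 227.3] 261 [493.1 125.7  13. ]
[246.1 244. ] 269 [ 439.5 -126.7   13. ]
[363.  256.5] 300 [598.3 122.2  13. ]
[268.7 272.2] 176 [ 547.2 -107.4   13. ]
[287.6 304. ] 198 [ 652.8 -101.4   13. ]
[153.  324.5] 469 [ 578.6 -402.2   13. ]
```

>>> jog_arm(
  motion=[
    [[50, -10, 0], 0.06],
    [[100, -20, 0], 0.12],
    [[150, -31, 0], 0.18],
    [[200, -41, 0], 0.24],
    [[247, -51, 0], 0.289],
  ],
  grip=0,
)

```text
t: 2.5
eef_pos: [399.9, -479.8, 239.8]
tcp_rot: [3.141, -0.0, -0.003]
ft_force: [-0.0, -1.1, -0.2]
opening: 0.999
grip_force: 0.0
```

>>> jog_arm(
  motion=[
    [[15, -47, 0], 0],
    [[30, -94, 0], 0],
    [[45, -141, 0], 0],
    [[60, -188, 0], 0],
    [[74, -235, 0], 0],
  ],
)

```text
t: 3.0
eef_pos: [472.7, -244.1, 239.8]
tcp_rot: [3.141, -0.0, -0.0]
ft_force: [1.0, -0.3, -0.1]
opening: 1.004
grip_force: 0.0
```

>>> jog_arm(
  motion=[
    [[14, -47, 0], 0],
    [[28, -94, 0], 0],
    [[42, -141, 0], 0],
    [[56, -188, 0], 0],
    [[67, -235, 0], 0],
  ],
)

```text
t: 3.5
eef_pos: [539.9, -9.0, 239.8]
tcp_rot: [3.141, -0.001, -0.0]
ft_force: [0.9, -0.6, 0.1]
opening: 1.001
grip_force: 0.0
```

>>> jog_arm(
  motion=[
    [[13, -47, 0], 0.05],
    [[26, -94, 0], 0.1],
    [[39, -141, 0], 0.15],
    [[52, -188, 0], 0.2],
    [[65, -230, 0], 0.25],
  ],
)

```text
t: 4.0
eef_pos: [604.6, 221.4, 239.7]
tcp_rot: [-3.142, -0.0, -0.252]
ft_force: [0.2, 0.5, 0.8]
opening: 1.003
grip_force: 0.0
```

```bash
python3 - <<'E'
from h import *
p=read_camera("scene"); cv2.imwrite("pics/s1.png",cv2.resize(p["img"][130:270,350:500],None,fx=4,fy=4,interpolation=2)); print(state()["eef_pos"],state()["tcp_rot"])
E
```

```text
[605.71634042 226.36146768 239.37465838] [-3.13955952e+00 -6.71108534e-04 -2.52505450e-01]
```

View pics/s1.png

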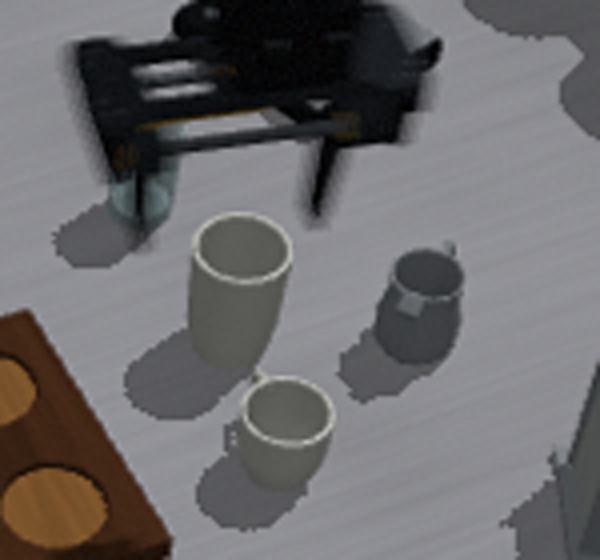

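The crop shows the eared espresso cup at crop (290,430), with its ear pointing up-left at (255,378). The tall cup is at (240,290) and the small jug at (420,305), so the choice holds.

>>> jog_arm(
  motion=[
    [[1, -25, 0], 0],
    [[2, -51, 0], 0],
    [[2, -51, 40], 0],
    [[2, -51, 80], 0],
    [[2, -51, 110], 0],
  ],
)

```text
t: 4.55
eef_pos: [618.3, 267.9, 127.3]
tcp_rot: [3.141, 0.001, -0.25]
ft_force: [1.0, -0.1, -0.1]
opening: 0.999
grip_force: 0.0
```

```bash
python3 - <<'E'
from h import *
p=read_camera("top"); cv2.imwrite("pics/t1.png",cv2.resize(p["img"][170:290,110:260],None,fx=4,fy=4,interpolation=2)); s=state();print(s["eef_pos"],s["tcp_rot"],s["qvel"])
E
```

```text
[616.77236788 267.2104538  122.75635243] [ 3.13734303  0.00652495 -0.25001647] [-0.00354143 -0.02815414 -0.03285981  0.00054163  0.12106078 -0.00012295]
```

View pics/t1.png

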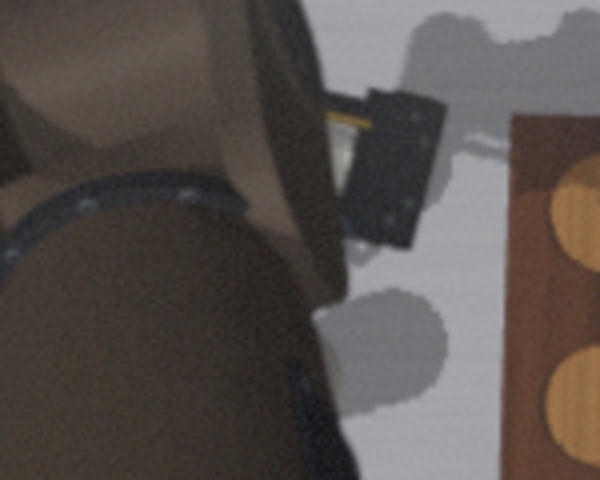

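The top view is blocked by the arm, so nothing useful there. The start of the descent shows overshoot on abrupt stops, so I will taper the moves.

>>> jog_arm(
  motion=[
    [[0, 0, 0], 0],
    [[0, 0, 25], 0],
    [[0, 0, 50], 0],
    [[0, 0, 70], 0],
    [[0, 0, 78], 0],
  ],
)

```text
t: 5.1
eef_pos: [619.5, 267.9, 52.0]
tcp_rot: [-3.141, -0.001, -0.25]
ft_force: [-0.1, -0.1, -0.4]
opening: 1.001
grip_force: 0.0
```

>>> jog_arm(
  motion=[
    [[0, 0, 4], 0],
    [[0, 0, 4], 0],
    [[0, 0, 4], 0],
  ],
)

```text
t: 5.4
eef_pos: [619.6, 268.1, 49.0]
tcp_rot: [-3.141, -0.002, -0.25]
ft_force: [-0.9, -0.6, -0.4]
opening: 1.002
grip_force: 0.0
```

>>> jog_arm(
  motion=[
    [[0, 0, 0], 0],
    [[0, 0, 0], 0],
    [[0, 0, 0], 0],
    [[0, 0, 0], 0],
    [[0, 0, 0], 0],
  ],
  grip=1,
)

```text
t: 5.9
eef_pos: [619.0, 267.9, 47.6]
tcp_rot: [3.142, -0.0, -0.25]
ft_force: [0.3, 0.1, -0.2]
opening: 0.635
grip_force: 0.0
```

>>> jog_arm(
  motion=[
    [[0, 0, 0], 0],
    [[0, 0, 0], 0],
    [[0, 0, 0], 0],
    [[0, 0, 0], 0],
  ],
)

```text
t: 6.3
eef_pos: [619.1, 267.9, 47.6]
tcp_rot: [3.142, -0.0, -0.25]
ft_force: [0.6, -1.0, 0.7]
opening: 0.597
grip_force: 30.0
```

>>> jog_arm(
  motion=[
    [[0, 0, -3], 0],
    [[0, 0, -12], 0],
    [[0, 0, -25], 0],
    [[0, 0, -40], 0],
    [[0, 0, -50], 0],
  ],
)

```text
t: 6.8
eef_pos: [619.5, 268.1, 99.8]
tcp_rot: [-3.141, -0.002, -0.25]
ft_force: [-0.3, -0.3, -1.5]
opening: 0.6
grip_force: 30.0
```

>>> jog_arm(
  motion=[
    [[-8, 16, -5], -0.02],
    [[-24, 48, -10], -0.08],
    [[-42, 84, -10], -0.14],
    [[-60, 120, -10], -0.2],
    [[-75, 150, -10], -0.25],
  ],
)

```text
t: 7.3
eef_pos: [507.9, 140.0, 108.5]
tcp_rot: [3.142, -0.001, 0.002]
ft_force: [1.0, -0.1, -1.4]
opening: 0.599
grip_force: 30.0
```

```bash
python3 - <<'E'
from h import *
s=state();print(s["eef_pos"],s["tcp_rot"],np.array([495,124,61])-s["eef_pos"])
E
```

```text
[507.85907527 140.03209933 108.54535936] [ 3.14154981e+00 -7.03419411e-04  2.27284909e-03] [-12.85907527 -16.03209933 -47.54535936]
```

>>> jog_arm(
  motion=[
    [[-8, 9, 0], 0],
    [[-13, 15, 0], 0],
    [[-14, 17, 8], 0],
    [[-14, 17, 20], 0],
    [[-14, 17, 30], 0],
  ],
)

```text
t: 7.8
eef_pos: [495.6, 124.7, 76.2]
tcp_rot: [3.141, 0.0, 0.0]
ft_force: [-0.5, 0.4, -1.3]
opening: 0.602
grip_force: 30.0
```

>>> jog_arm(
  motion=[
    [[0, 0, 6], 0],
    [[0, 0, 11], 0],
    [[0, 0, 14], 0],
    [[0, 0, 15], 0],
    [[0, 0, 15], 0],
  ],
)

```text
t: 8.3
eef_pos: [495.3, 124.2, 62.6]
tcp_rot: [3.142, -0.0, -0.0]
ft_force: [0.5, 0.1, -1.6]
opening: 0.599
grip_force: 30.0
```

```bash
python3 - <<'E'
from h import *
p=read_camera("scene"); cv2.imwrite("pics/s2.png",cv2.resize(p["img"][150:300,280:440],None,fx=4,fy=4,interpolation=2)); s=state();print(s["eef_pos"],s["tcp_rot"],s["ft_force"])
E
```

```text
[495.35062679 124.20729236  62.77650441] [ 3.14153738e+00 -3.94742137e-04 -1.25319729e-04] [-0.4081209   0.28974598 -1.4543247 ]
```

View pics/s2.png

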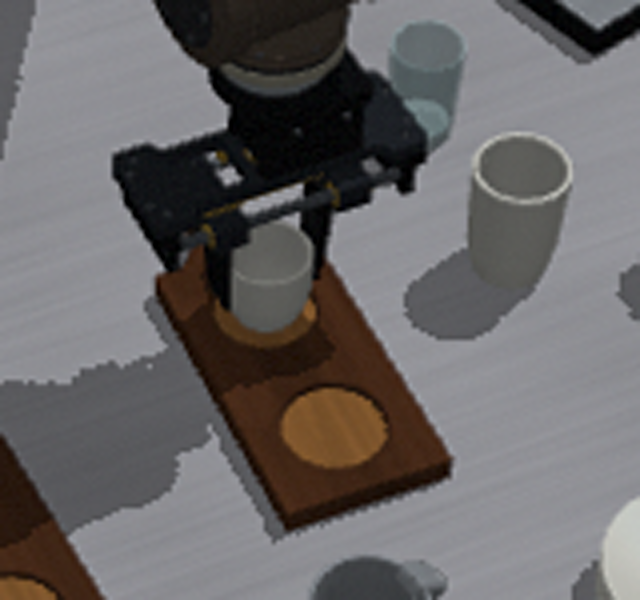

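The cup at crop (268,285) hangs centred over the handle-side recess. I lower it onto the floor and release.

>>> jog_arm(
  motion=[
    [[0, 0, 1], 0],
    [[0, 0, 1.5], 0],
    [[0, 0, 2], 0],
    [[0, 0, 2], 0],
  ],
)

```text
t: 8.75
eef_pos: [495.2, 124.1, 60.6]
tcp_rot: [3.142, -0.0, -0.0]
ft_force: [-1.2, 0.5, -1.3]
opening: 0.596
grip_force: 30.0
```

>>> jog_arm(
  motion=[
    [[0, 0, 0.5], 0],
    [[0, 0, 0.5], 0],
  ],
)

```text
t: 8.95
eef_pos: [495.3, 124.2, 60.6]
tcp_rot: [3.142, -0.001, -0.0]
ft_force: [-0.7, -0.4, 5.1]
opening: 0.599
grip_force: 30.0
```

>>> jog_arm(
  motion=[
    [[0, 0, 0], 0],
    [[0, 0, 0], 0],
    [[0, 0, 0], 0],
    [[0, 0, 0], 0],
    [[0, 0, 0], 0],
  ],
  grip=0,
)

```text
t: 9.45
eef_pos: [495.2, 124.2, 60.1]
tcp_rot: [3.142, 0.0, -0.0]
ft_force: [-0.3, 0.2, 0.2]
opening: 0.959
grip_force: 0.0
```

>>> jog_arm(
  motion=[
    [[0, 0, -5], 0],
    [[0, 0, -20], 0],
    [[0, 0, -45], 0],
    [[0, 0, -70], 0],
    [[0, 0, -80], 0],
  ],
)

```text
t: 9.95
eef_pos: [495.8, 124.3, 142.2]
tcp_rot: [-3.141, -0.003, -0.0]
ft_force: [-0.5, 0.0, -0.0]
opening: 1.001
grip_force: 0.0
```

>>> jog_arm(
  motion=[
    [[-15, -22, 0], 0],
    [[-38, -59, 0], 0],
    [[-64, -98, 0], 0],
    [[-88, -135, 0], 0],
    [[-105, -162, 0], 0],
  ],
)

```text
t: 10.45
eef_pos: [388.5, 287.7, 139.8]
tcp_rot: [3.141, 0.001, 0.001]
ft_force: [-0.1, 0.3, 0.8]
opening: 1.001
grip_force: 0.0
```

>>> jog_arm(
  motion=[
    [[-8, -12, 0], 0],
    [[-11, -15, 0], 0],
    [[-11, -15, 5], 0],
    [[-11, -15, 15], 0],
    [[-11, -15, 25], 0],
  ],
)

```text
t: 10.95
eef_pos: [379.8, 300.3, 114.1]
tcp_rot: [3.141, 0.0, -0.002]
ft_force: [0.1, 0.3, 0.1]
opening: 1.007
grip_force: 0.0
```

```bash
python3 - <<'E'
from h import *
s=state();print(s["eef_pos"],s["tcp_rot"],s["opening"])
S=read_camera("scene"); T=read_camera("top")
for p,n in((S,"sc"),(T,"top")):
    u=proj(p,[[379,300,39]])[0]; r=pick("water_glass",p,u)
    if r is not None: print(n,fit("water_glass",[(p,r)],[379,300]),r.sum())
cv2.imwrite("pics/s3.png",np.hstack([cv2.resize(S["img"][140:230,320:440],None,fx=3.3,fy=3.3,interpolation=2),cv2.resize(T["img"][290:380,130:250],None,fx=3.3,fy=3.3,interpolation=2)]))
E
```

```text
[379.84773748 300.26854527 114.11630405] [ 3.14137445e+00  8.11906582e-05 -1.77579511e-03] 1.0068201668821228
sc (array([375.50658464, 301.84235789,  -0.9424491 ]), [0.54]) 536
top (array([376.36583578, 282.12022216,  -0.98502984]), [9.51]) 125
```

View pics/s3.png

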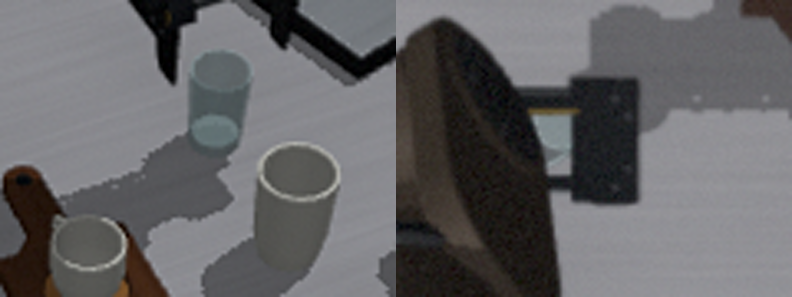

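The espresso cup sits in its recess (55,250), and the glass is centred between the open fingers at (218,100). Descend and grip.

>>> jog_arm(
  motion=[
    [[0, 0, 8], 0],
    [[0, 0, 25], 0],
    [[0, 0, 42], 0],
    [[0, 0, 53], 0],
    [[0, 0, 58], 0],
  ],
)

```text
t: 11.65
eef_pos: [379.1, 301.0, 56.1]
tcp_rot: [3.141, 0.001, -0.0]
ft_force: [-0.3, 0.4, -0.6]
opening: 1.0
grip_force: 0.0
```

>>> jog_arm(
  motion=[
    [[0, 0, 0], 0],
    [[0, 0, 0], 0],
    [[0, 0, 0], 0],
    [[0, 0, 0], 0],
    [[0, 0, 0], 0],
  ],
  grip=1,
)

```text
t: 12.15
eef_pos: [379.4, 301.3, 57.4]
tcp_rot: [-3.141, -0.001, -0.0]
ft_force: [-0.3, 0.9, 0.5]
opening: 0.632
grip_force: 0.0
```

>>> jog_arm(
  motion=[
    [[0, 0, 0], 0],
    [[0, 0, 0], 0],
    [[0, 0, 0], 0],
    [[0, 0, 0], 0],
    [[0, 0, 0], 0],
  ],
)

```text
t: 12.65
eef_pos: [379.3, 301.1, 57.2]
tcp_rot: [3.142, -0.0, -0.0]
ft_force: [1.0, -1.7, 5.1]
opening: 0.539
grip_force: 30.0
```

>>> jog_arm(
  motion=[
    [[0, 0, -3], 0],
    [[0, 0, -15], 0],
    [[0, 0, -40], 0],
    [[0, 0, -65], 0],
    [[0, 0, -75], 0],
  ],
)

```text
t: 13.15
eef_pos: [379.7, 301.6, 134.5]
tcp_rot: [-3.14, -0.003, -0.0]
ft_force: [0.9, 0.4, -1.8]
opening: 0.537
grip_force: 30.0
```

>>> jog_arm(
  motion=[
    [[18, 15, -6], 0],
    [[52, 42, -15], 0],
    [[88, 72, -20], 0],
    [[124, 101, -20], 0],
    [[160, 130, -20], 0],
  ],
)

```text
t: 13.65
eef_pos: [540.4, 169.8, 152.3]
tcp_rot: [-3.142, -0.0, -0.0]
ft_force: [0.1, 0.7, -1.6]
opening: 0.535
grip_force: 30.0
```

>>> jog_arm(
  motion=[
    [[32, 26, 0], 0],
    [[50, 41, 5], 0],
    [[58, 47, 15], 0],
    [[61, 50, 30], 0],
    [[61.5, 50.5, 45], 0],
  ],
)

```text
t: 14.15
eef_pos: [599.9, 121.1, 105.5]
tcp_rot: [3.141, 0.001, 0.0]
ft_force: [0.1, 1.3, -2.0]
opening: 0.537
grip_force: 30.0
```

>>> jog_arm(
  motion=[
    [[0, 0, 10], 0],
    [[0, 0, 20], 0],
    [[0, 0, 27], 0],
    [[0, 0, 31], 0],
    [[0, 0, 32], 0],
  ],
)

```text
t: 14.65
eef_pos: [600.6, 120.8, 74.8]
tcp_rot: [3.141, 0.0, 0.0]
ft_force: [0.2, -0.0, -1.6]
opening: 0.538
grip_force: 30.0
```

```bash
python3 - <<'E'
from h import *
p=read_camera("scene"); cv2.imwrite("pics/s4.png",cv2.resize(p["img"][170:300,290:440],None,fx=4,fy=4,interpolation=2)); s=state();print(s["eef_pos"],s["tcp_rot"],s["ft_force"])
E
```

```text
[600.72160764 120.7368903   75.03994083] [ 3.14149076e+00 -7.61152641e-05 -4.37319989e-05] [-0.60931249  0.43584009 -1.14953291]
```

View pics/s4.png

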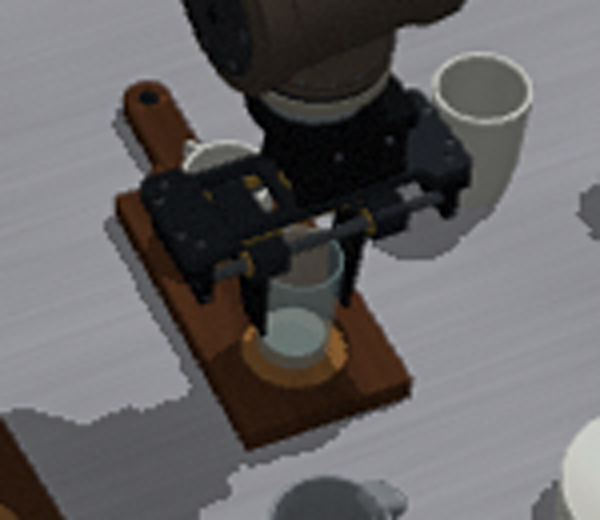

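The glass foot at (297,338) hangs over the middle of the recess at (295,345). I set it down.

>>> jog_arm(
  motion=[
    [[0, 0, 1.5], 0],
    [[0, 0, 3], 0],
    [[0, 0, 4], 0],
    [[0, 0, 4.5], 0],
    [[0, 0, 4.5], 0],
  ],
)

```text
t: 15.2
eef_pos: [600.7, 120.6, 70.6]
tcp_rot: [3.142, -0.0, -0.0]
ft_force: [0.6, 0.8, -2.6]
opening: 0.539
grip_force: 30.0
```

>>> jog_arm(
  motion=[
    [[0, 0, 0.5], 0],
    [[0, 0, 0.5], 0],
  ],
)

```text
t: 15.4
eef_pos: [600.9, 120.6, 70.3]
tcp_rot: [3.142, -0.0, -0.0]
ft_force: [0.1, 0.2, 0.5]
opening: 0.534
grip_force: 30.0
```

>>> jog_arm(
  motion=[
    [[0, 0, 0.5], 0],
    [[0, 0, 0.5], 0],
  ],
)

```text
t: 15.6
eef_pos: [601.1, 120.6, 70.2]
tcp_rot: [3.142, -0.001, -0.0]
ft_force: [-0.8, -0.5, 5.8]
opening: 0.538
grip_force: 30.0
```

>>> jog_arm(
  motion=[
    [[0, 0, 0], 0],
    [[0, 0, 0], 0],
    [[0, 0, 0], 0],
    [[0, 0, 0], 0],
    [[0, 0, 0], 0],
  ],
  grip=0,
)

```text
t: 16.1
eef_pos: [600.7, 120.7, 69.5]
tcp_rot: [3.142, 0.0, -0.0]
ft_force: [-0.3, 0.8, 0.3]
opening: 0.902
grip_force: 0.0
```

>>> jog_arm(
  motion=[
    [[0, 0, -5], 0],
    [[0, 0, -20], 0],
    [[0, 0, -45], 0],
    [[0, 0, -70], 0],
    [[0, 0, -80], 0],
  ],
)

```text
t: 16.6
eef_pos: [601.6, 120.7, 152.9]
tcp_rot: [-3.141, -0.004, -0.0]
ft_force: [-0.4, -0.3, -0.3]
opening: 0.999
grip_force: 0.0
```

>>> jog_arm(
  motion=[
    [[-10, -20, 0], 0],
    [[-28, -55, 0], 0],
    [[-48, -94, 0], 0],
    [[-68, -133, 0], 0],
    [[-82, -160, 0], 0],
  ],
)

```text
t: 17.1
eef_pos: [517.3, 282.6, 149.8]
tcp_rot: [-3.142, 0.0, 0.001]
ft_force: [0.8, -0.8, 0.4]
opening: 0.998
grip_force: 0.0
```

>>> jog_arm(
  motion=[
    [[-5, -10, 0], 0],
    [[-6, -12, 0], 0],
    [[-6, -12, 4], 0],
    [[-6, -12, 10], 0],
    [[-6, -12, 15], 0],
  ],
)

```text
t: 17.6
eef_pos: [513.2, 291.5, 133.8]
tcp_rot: [3.141, 0.0, -0.002]
ft_force: [-0.2, 0.6, -0.1]
opening: 0.998
grip_force: 0.0
```

```bash
python3 - <<'E'
from h import *
s=state();print(s["eef_pos"],s["tcp_rot"],s["opening"])
S=read_camera("scene")
r=pick("filter_cup",S,proj(S,[[513,293,44]])[0])
if r is not None: print(fit("filter_cup",[(S,r)],[513,293]),r.sum())
cv2.imwrite("pics/s5.png",cv2.resize(S["img"][140:290,300:460],None,fx=4,fy=4,interpolation=2))
E
```

```text
[513.24742075 291.52826476 133.83852715] [ 3.14122189e+00  4.22526410e-04 -1.73833709e-03] 0.9982154378725155
(array([510.01213346, 295.98313704,   0.94224508]), [0.63]) 813
```

View pics/s5.png

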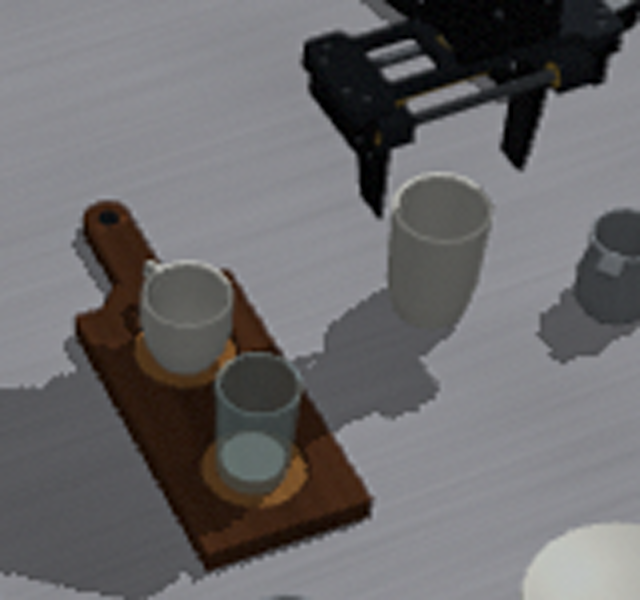

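Both short-board pieces stand upright in their recesses at (185,320) and (255,425). The filter cup at (440,250) is under the fingers.

>>> jog_arm(
  motion=[
    [[0, -1, 8], 0],
    [[0, -1, 28], 0],
    [[0, -1, 48], 0],
    [[0, -1, 61], 0],
    [[0, -1, 66], 0],
  ],
)

```text
t: 18.2
eef_pos: [512.4, 293.4, 67.1]
tcp_rot: [3.141, 0.002, -0.0]
ft_force: [0.5, 0.0, -0.3]
opening: 1.002
grip_force: 0.0
```

>>> jog_arm(
  motion=[
    [[0, 0, 0], 0],
    [[0, 0, 0], 0],
    [[0, 0, 0], 0],
    [[0, 0, 0], 0],
    [[0, 0, 0], 0],
  ],
  grip=1,
)

```text
t: 18.7
eef_pos: [512.9, 293.7, 69.1]
tcp_rot: [-3.141, -0.001, -0.0]
ft_force: [-0.1, -1.4, 3.4]
opening: 0.668
grip_force: 30.0
```

>>> jog_arm(
  motion=[
    [[0, 0, 0], 0],
    [[0, 0, 0], 0],
    [[0, 0, 0], 0],
    [[0, 0, 0], 0],
  ],
)

```text
t: 19.1
eef_pos: [513.0, 293.6, 69.1]
tcp_rot: [-3.141, -0.001, -0.0]
ft_force: [-0.2, -2.6, 6.7]
opening: 0.668
grip_force: 30.0
```

>>> jog_arm(
  motion=[
    [[0, 0, -3], 0],
    [[0, 0, -15], 0],
    [[0, 0, -40], 0],
    [[0, 0, -70], 0],
    [[0, 0, -90], 0],
  ],
)

```text
t: 19.6
eef_pos: [512.9, 293.9, 161.0]
tcp_rot: [-3.141, -0.001, -0.0]
ft_force: [-0.1, 0.3, -1.5]
opening: 0.667
grip_force: 30.0
```

>>> jog_arm(
  motion=[
    [[-3, 20, -8], 0],
    [[-10, 60, -16], 0],
    [[-17, 105, -20], 0],
    [[-25, 150, -20], 0],
    [[-33, 198, -20], 0],
  ],
)

```text
t: 20.1
eef_pos: [478.5, 93.8, 178.8]
tcp_rot: [3.141, 0.0, 0.001]
ft_force: [1.1, -0.7, -3.0]
opening: 0.666
grip_force: 30.0
```

>>> jog_arm(
  motion=[
    [[-8, 48, 0], 0],
    [[-16, 96, 0], 0],
    [[-24, 144, 0], 0],
    [[-30, 183, 0], 0],
    [[-34, 207, 0], 0],
  ],
)

```text
t: 20.6
eef_pos: [444.2, -114.0, 178.7]
tcp_rot: [3.141, 0.0, -0.002]
ft_force: [-0.3, 0.3, -3.1]
opening: 0.667
grip_force: 30.0
```

>>> jog_arm(
  motion=[
    [[-2, 11, 0], 0],
    [[-3, 16, 5], 0],
    [[-3, 16, 22], 0],
    [[-3, 16, 45], 0],
    [[-3, 16, 60], 0],
  ],
)

```text
t: 21.1
eef_pos: [442.2, -126.2, 117.3]
tcp_rot: [-3.141, 0.001, 0.001]
ft_force: [1.0, 0.2, -2.6]
opening: 0.671
grip_force: 30.0
```

>>> jog_arm(
  motion=[
    [[0, 0, 8], 0],
    [[0, 0, 16], 0],
    [[0, 0, 24], 0],
    [[0, 0, 29], 0],
    [[0, 0, 31], 0],
  ],
)

```text
t: 21.6
eef_pos: [442.7, -127.2, 87.3]
tcp_rot: [-3.142, 0.0, -0.0]
ft_force: [1.0, -0.5, -2.2]
opening: 0.668
grip_force: 30.0
```

```bash
python3 - <<'E'
from h import *
p=read_camera("scene"); cv2.imwrite("pics/s6.png",cv2.resize(p["img"][180:340,190:340],None,fx=3.6,fy=3.6,interpolation=2)); s=state();print(s["eef_pos"],s["tcp_rot"],s["ft_force"])
E
```

```text
[ 442.62168252 -127.28905444   87.29186254] [-3.14154152e+00  2.78756233e-04 -2.19123575e-04] [ 0.19048253 -0.61507704 -3.03536122]
```

View pics/s6.png

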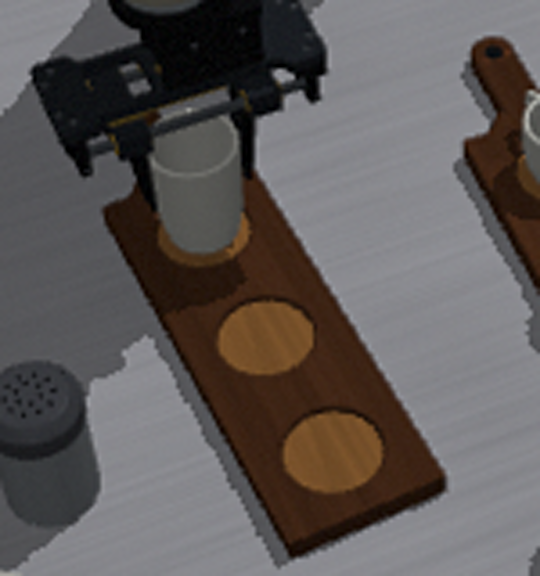

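The filter cup at (203,225) hovers about 5 mm over the handle-side recess. I set it down.

>>> jog_arm(
  motion=[
    [[0, 0, 1.5], 0],
    [[0, 0, 3], 0],
    [[0, 0, 4], 0],
    [[0, 0, 4.5], 0],
    [[0, 0, 4.5], 0],
  ],
)

```text
t: 22.15
eef_pos: [442.7, -127.3, 83.1]
tcp_rot: [3.141, -0.0, -0.0]
ft_force: [-0.2, -0.0, -2.8]
opening: 0.666
grip_force: 30.0
```

>>> jog_arm(
  motion=[
    [[0, 0, 0.5], 0],
    [[0, 0, 0.5], 0],
    [[0, 0, 0.5], 0],
  ],
)

```text
t: 22.45
eef_pos: [442.7, -127.3, 82.6]
tcp_rot: [3.141, -0.0, -0.0]
ft_force: [0.6, 0.6, -3.2]
opening: 0.669
grip_force: 30.0
```

>>> jog_arm(
  motion=[
    [[0, 0, 0.5], 0],
    [[0, 0, 0.5], 0],
    [[0, 0, 0.5], 0],
  ],
)

```text
t: 22.75
eef_pos: [442.7, -127.3, 82.2]
tcp_rot: [3.141, -0.0, -0.0]
ft_force: [-0.1, -0.9, -1.7]
opening: 0.665
grip_force: 30.0
```

>>> jog_arm(
  motion=[
    [[0, 0, 0.4], 0],
    [[0, 0, 0.4], 0],
    [[0, 0, 0.4], 0],
  ],
)

```text
t: 23.05
eef_pos: [442.8, -127.4, 82.1]
tcp_rot: [3.141, -0.001, -0.0]
ft_force: [-1.4, 0.0, 4.9]
opening: 0.668
grip_force: 30.0
```

>>> jog_arm(
  motion=[
    [[0, 0, 0], 0],
    [[0, 0, 0], 0],
    [[0, 0, 0], 0],
    [[0, 0, 0], 0],
    [[0, 0, 0], 0],
  ],
  grip=0,
)

```text
t: 23.55
eef_pos: [442.7, -127.3, 81.7]
tcp_rot: [3.142, 0.0, -0.0]
ft_force: [-0.1, -0.0, -0.1]
opening: 0.983
grip_force: 0.0
```

>>> jog_arm(
  motion=[
    [[0, 0, -5], 0],
    [[0, 0, -20], 0],
    [[0, 0, -45], 0],
    [[0, 0, -75], 0],
    [[0, 0, -90], 0],
  ],
)

```text
t: 24.05
eef_pos: [443.1, -127.5, 174.0]
tcp_rot: [3.141, -0.002, -0.0]
ft_force: [0.3, 0.4, -1.0]
opening: 0.998
grip_force: 0.0
```

>>> jog_arm(
  motion=[
    [[5, -20, 0], -0.1],
    [[15, -60, 0], -0.25],
    [[26, -105, 0], -0.4],
    [[38, -152, 0], -0.55],
    [[50, -200, 0], -0.7],
  ],
)

```text
t: 24.55
eef_pos: [492.9, 74.4, 172.2]
tcp_rot: [3.141, -0.0, 0.705]
ft_force: [1.6, -1.4, -1.0]
opening: 0.997
grip_force: 0.0
```

>>> jog_arm(
  motion=[
    [[38, -29, 0], -0.148],
    [[76, -57, 0], -0.296],
    [[113, -85, 0], -0.444],
    [[148, -112, 0], -0.592],
    [[180, -136, 0], -0.74],
  ],
)

```text
t: 25.05
eef_pos: [542.7, 294.9, 172.0]
tcp_rot: [3.141, -0.0, 1.447]
ft_force: [-0.6, -1.4, 0.7]
opening: 0.997
grip_force: 0.0
```

>>> jog_arm(
  motion=[
    [[36, 2, 0], -0.148],
    [[68, 4, 0], -0.296],
    [[92, 5, 0], -0.444],
    [[107, 6, 0], -0.592],
    [[112.5, 6, 0], -0.74],
  ],
)

```text
t: 25.55
eef_pos: [563.2, 404.9, 171.6]
tcp_rot: [-3.141, -0.0, 2.187]
ft_force: [1.3, -1.0, 0.2]
opening: 1.0
grip_force: 0.0
```

>>> jog_arm(
  motion=[
    [[0, 0, 0], 0],
    [[0, 0, 0], 0],
  ],
)

```text
t: 25.75
eef_pos: [563.3, 403.1, 171.7]
tcp_rot: [-3.141, 0.0, 2.176]
ft_force: [-0.1, 1.2, -0.7]
opening: 0.999
grip_force: 0.0
```

```bash
python3 - <<'E'
from h import *
s=state();print(s["eef_pos"],s["tcp_rot"],s["opening"],s["joints"])
S=read_camera("scene")
r=pick("milk_jug",S,proj(S,[[563,403,31]])[0])
if r is not None: print(fit("milk_jug",[(S,r)],[563,403]),r.sum())
cv2.imwrite("pics/s7.png",cv2.resize(S["img"][140:340,200:500],None,fx=2.66,fy=2.66,interpolation=2))
E
```

```text
[563.28755577 403.13698369 171.74423908] [-3.14121056e+00  1.21010436e-04  2.17551459e+00] 0.9991866299423621 [ 5.25948838e-01  6.52593981e-01  1.44624420e+00 -1.74426675e-04
  1.04312586e+00 -7.86815411e-02]
(array([563.58965625, 404.85498883,   7.15868449]), [1.28]) 547
```

View pics/s7.png

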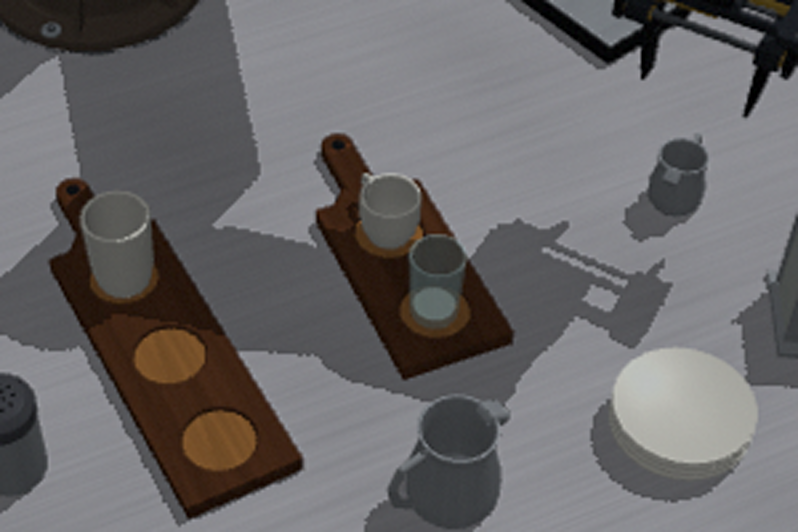

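The three placed pieces stand well. The jug is at (680,178) with its ear up-right at (697,140), under the gripper, and the metal box at (790,270) stays clear of the fingers. Descending.

>>> jog_arm(
  motion=[
    [[0, 0, 10], 0],
    [[0, 0, 35], 0],
    [[0, 0, 65], 0],
    [[0, 0, 95], 0],
    [[0, 0, 110], 0],
  ],
)

```text
t: 26.35
eef_pos: [562.5, 402.4, 58.6]
tcp_rot: [-3.138, -0.0, 2.178]
ft_force: [-0.0, 0.9, 0.8]
opening: 1.002
grip_force: 0.0
```

>>> jog_arm(
  motion=[
    [[0, 0, 6], 0],
    [[0, 0, 14], 0],
    [[0, 0, 20], 0],
    [[0, 0, 24], 0],
    [[0, 0, 25.5], 0],
  ],
)

```text
t: 26.85
eef_pos: [563.6, 403.4, 36.3]
tcp_rot: [3.141, 0.0, 2.18]
ft_force: [0.4, -0.6, 0.1]
opening: 0.998
grip_force: 0.0
```

>>> jog_arm(
  motion=[
    [[0, 0, 0], 0],
    [[0, 0, 0], 0],
    [[0, 0, 0], 0],
    [[0, 0, 0], 0],
    [[0, 0, 0], 0],
  ],
  grip=1,
)

```text
t: 27.35
eef_pos: [563.5, 403.4, 36.3]
tcp_rot: [3.141, 0.0, 2.18]
ft_force: [0.0, -0.4, -0.3]
opening: 0.636
grip_force: 0.0
```

>>> jog_arm(
  motion=[
    [[0, 0, 0], 0],
    [[0, 0, 0], 0],
    [[0, 0, 0], 0],
    [[0, 0, 0], 0],
  ],
)

```text
t: 27.75
eef_pos: [563.5, 403.4, 36.2]
tcp_rot: [3.142, 0.0, 2.18]
ft_force: [0.1, 1.4, 0.5]
opening: 0.509
grip_force: 30.0
```

The opening (48 mm) is smaller than the belly, so I check the grasp before lifting.

```bash
python3 - <<'E'
from h import *
S=read_camera("scene"); print(state()["moment"],state()["ft_force"])
r=pick("milk_jug",S,proj(S,[[563,403,31]])[0])
if r is not None: print(fit("milk_jug",[(S,r)],[563,403]),r.sum())
cv2.imwrite("pics/s8.png",cv2.resize(S["img"][160:250,400:500],None,fx=6,fy=6,interpolation=2))
E
```

```text
[-0.0110623  -0.1211549   0.03877738] [-0.77743913  0.23340279  0.65138752]
(array([561.24139193, 402.61461955,   0.66931637]), [1.37]) 447
```

View pics/s8.png

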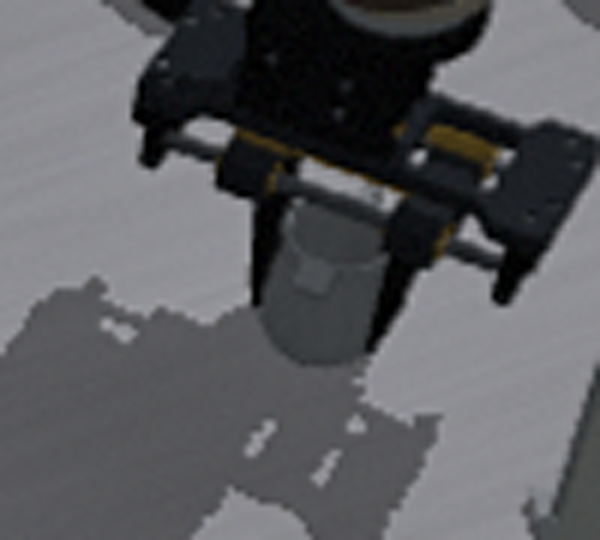

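The jug stands upright between the pads at (320,290), with its spout at (315,270). The grip is firm, so I lift and carry.

>>> jog_arm(
  motion=[
    [[0, 0, -3], 0],
    [[0, 0, -15], 0],
    [[0, 0, -45], 0],
    [[0, 0, -80], 0],
    [[0, 0, -115], 0],
  ],
)

```text
t: 28.35
eef_pos: [563.3, 403.3, 153.2]
tcp_rot: [-3.141, 0.0, 2.18]
ft_force: [1.0, 0.6, -0.2]
opening: 0.509
grip_force: 30.0
```

>>> jog_arm(
  motion=[
    [[-15, -11, -5], -0.06],
    [[-44, -33, -10], -0.16],
    [[-77, -57, -10], -0.26],
    [[-111, -82, -10], -0.37],
    [[-145, -107, -10], -0.48],
  ],
)

```text
t: 28.85
eef_pos: [558.3, 221.8, 162.2]
tcp_rot: [3.141, 0.001, 2.665]
ft_force: [1.6, -0.9, -0.7]
opening: 0.512
grip_force: 30.0
```

>>> jog_arm(
  motion=[
    [[-20, -41, 0], -0.1],
    [[-40, -82, 0], -0.2],
    [[-61, -123, 0], -0.3],
    [[-81, -164, 0], -0.4],
    [[-100, -202, 0], -0.48],
  ],
)

```text
t: 29.35
eef_pos: [553.4, -4.0, 162.2]
tcp_rot: [-3.141, 0.001, -3.14]
ft_force: [0.7, 0.5, -0.4]
opening: 0.509
grip_force: 30.0
```

>>> jog_arm(
  motion=[
    [[2, -38, 0], 0],
    [[3, -72, 0], 0],
    [[4, -98, 0], 0],
    [[5, -114, 0], 0],
    [[5, -120, 0], 0],
  ],
)

```text
t: 29.85
eef_pos: [548.4, -123.2, 161.8]
tcp_rot: [-3.141, 0.001, 3.138]
ft_force: [0.4, 0.6, -1.4]
opening: 0.509
grip_force: 30.0
```

>>> jog_arm(
  motion=[
    [[0, 0, 8], 0],
    [[0, 0, 28], 0],
    [[0, 0, 53], 0],
    [[0, 0, 75], 0],
    [[0, 0, 88], 0],
  ],
)

```text
t: 30.35
eef_pos: [547.9, -120.6, 71.4]
tcp_rot: [3.141, -0.002, 3.141]
ft_force: [-0.3, -0.4, -0.9]
opening: 0.512
grip_force: 30.0
```

>>> jog_arm(
  motion=[
    [[0, 0, 5], 0],
    [[0, 0, 9], 0],
    [[0, 0, 12], 0],
    [[0, 0, 13], 0],
  ],
)

```text
t: 30.75
eef_pos: [548.7, -122.1, 60.6]
tcp_rot: [-3.141, 0.001, 3.14]
ft_force: [0.8, -0.1, -2.2]
opening: 0.507
grip_force: 30.0
```

```bash
python3 - <<'E'
from h import *
p=read_camera("scene"); cv2.imwrite("pics/s9.png",cv2.resize(p["img"][180:340,190:340],None,fx=3.6,fy=3.6,interpolation=2)); s=state();print(s["eef_pos"],s["tcp_rot"],s["ft_force"])
E
```

```text
[ 548.61399895 -122.12609246   60.52633913] [-3.14128103e+00  6.65726197e-04  3.13979885e+00] [-0.12362669  0.83946074 -1.37736544]
```

View pics/s9.png

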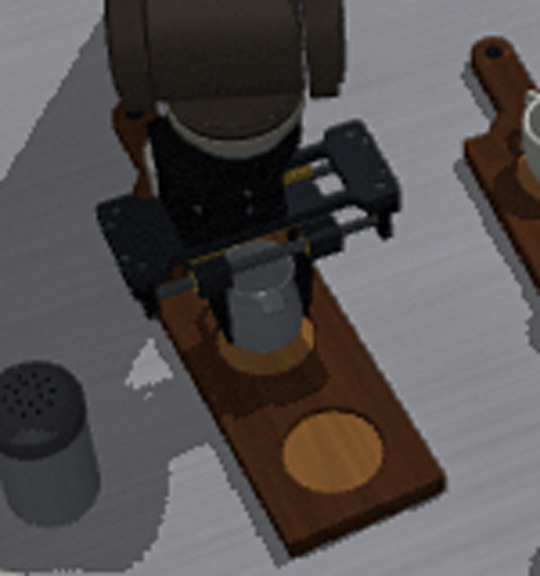

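The jug foot at (264,330), still 11 mm up, lies over the middle recess centre at (266,338). I lower it.

>>> jog_arm(
  motion=[
    [[0, 0, 3], 0],
    [[0, 0, 6], 0],
    [[0, 0, 8.5], 0],
    [[0, 0, 10], 0],
    [[0, 0, 10.5], 0],
  ],
)

```text
t: 31.3
eef_pos: [548.4, -122.1, 49.5]
tcp_rot: [3.142, -0.0, 3.14]
ft_force: [0.7, -0.2, -1.1]
opening: 0.51
grip_force: 30.0
```

>>> jog_arm(
  motion=[
    [[0, 0, 0.5], 0],
    [[0, 0, 0.5], 0],
    [[0, 0, 0.5], 0],
  ],
)

```text
t: 31.6
eef_pos: [548.5, -122.1, 49.3]
tcp_rot: [-3.141, 0.0, 3.14]
ft_force: [-0.3, -0.7, -1.6]
opening: 0.509
grip_force: 30.0
```

>>> jog_arm(
  motion=[
    [[0, 0, 0.4], 0],
    [[0, 0, 0.4], 0],
    [[0, 0, 0.4], 0],
  ],
)

```text
t: 31.9
eef_pos: [548.5, -122.1, 49.2]
tcp_rot: [-3.141, 0.0, 3.14]
ft_force: [-1.6, -0.1, 5.3]
opening: 0.511
grip_force: 30.0
```

>>> jog_arm(
  motion=[
    [[0, 0, 0], 0],
    [[0, 0, 0], 0],
    [[0, 0, 0], 0],
    [[0, 0, 0], 0],
    [[0, 0, 0], 0],
  ],
  grip=0,
)

```text
t: 32.4
eef_pos: [548.5, -122.1, 48.7]
tcp_rot: [-3.142, -0.0, 3.14]
ft_force: [0.2, -0.4, -0.1]
opening: 0.872
grip_force: 0.0
```

>>> jog_arm(
  motion=[
    [[0, 0, -5], 0],
    [[0, 0, -20], 0],
    [[0, 0, -50], 0],
    [[0, 0, -85], 0],
    [[0, 0, -120], 0],
  ],
)

```text
t: 32.9
eef_pos: [548.2, -122.0, 170.3]
tcp_rot: [3.142, -0.0, 3.14]
ft_force: [-0.3, -0.5, -0.5]
opening: 1.001
grip_force: 0.0
```

>>> jog_arm(
  motion=[
    [[5, -30, 0], 0],
    [[14, -78, 0], 0],
    [[22, -126, 0], 0],
    [[31, -174, 0], 0],
    [[39, -222, 0], 0],
  ],
)

```text
t: 33.4
eef_pos: [508.3, -345.8, 169.4]
tcp_rot: [-3.141, 0.0, 3.14]
ft_force: [1.5, 0.6, -0.1]
opening: 0.996
grip_force: 0.0
```

>>> jog_arm(
  motion=[
    [[7, -38, 0], 0],
    [[11, -62, 0], 0],
    [[13, -74, 0], 0],
    [[14, -78, 10], 0],
    [[14, -78, 25], 0],
  ],
)

```text
t: 33.9
eef_pos: [495.1, -421.6, 143.5]
tcp_rot: [-3.141, 0.001, 3.14]
ft_force: [-0.3, 0.4, 0.2]
opening: 1.0
grip_force: 0.0
```

>>> jog_arm(
  motion=[
    [[0, 0, 10], 0],
    [[0, 0, 15], 0],
    [[0, 0, 15], 0],
  ],
)

```text
t: 34.2
eef_pos: [495.0, -421.0, 127.8]
tcp_rot: [3.14, -0.001, 3.141]
ft_force: [-0.2, -0.4, 0.3]
opening: 1.0
grip_force: 0.0
```

```bash
python3 - <<'E'
from h import *
s=state();print(s["eef_pos"],s["tcp_rot"],s["opening"],s["joints"][5])
S=read_camera("scene")
r=pick("sugar_pot",S,proj(S,[[495,-422,38]])[0])
if r is not None: print(fit("sugar_pot",[(S,r)],[495,-422]),r.sum())
cv2.imwrite("pics/s10.png",cv2.resize(S["img"][180:360,90:340],None,fx=3.2,fy=3.2,interpolation=2))
E
```

```text
[ 495.02942412 -420.96333171  127.75936286] [ 3.14032983e+00 -1.23416402e-03  3.14080114e+00] 1.0001962743369748 -2.3762884593195293
(array([ 4.90786326e+02, -4.19104579e+02,  8.58470844e-02]), [0.58]) 737
```

View pics/s10.png

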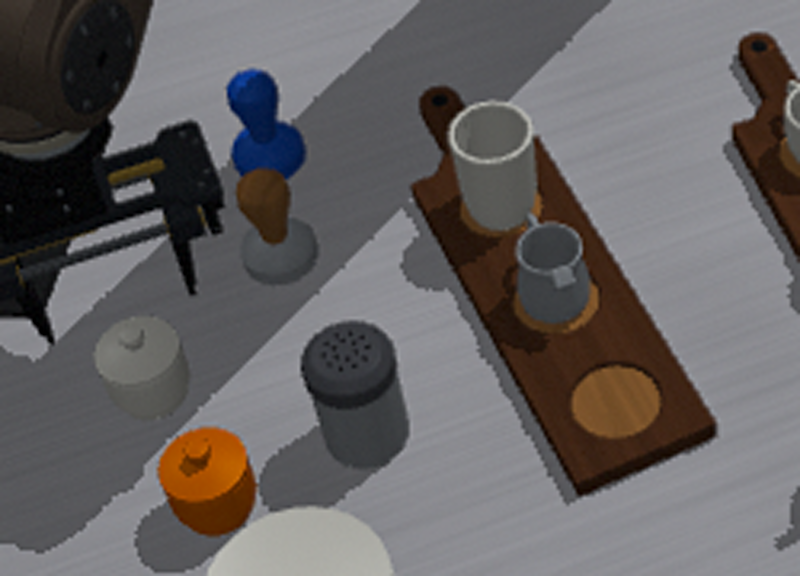

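The jug stands in the middle recess at (553,275), and the white pot at (142,365) is under the fingers. Descend and grip.

>>> jog_arm(
  motion=[
    [[0, 0, 8], 0],
    [[0, 0, 28], 0],
    [[0, 0, 50], 0],
    [[0, 0, 68], 0],
    [[0, 0, 78], 0],
  ],
)

```text
t: 34.8
eef_pos: [494.6, -421.6, 49.3]
tcp_rot: [3.141, -0.001, 3.14]
ft_force: [0.2, -1.2, -0.6]
opening: 1.001
grip_force: 0.0
```

>>> jog_arm(
  motion=[
    [[0, 0, 4], 0],
    [[0, 0, 6.5], 0],
    [[0, 0, 6.5], 0],
  ],
)

```text
t: 35.1
eef_pos: [495.1, -422.2, 44.7]
tcp_rot: [-3.141, 0.0, 3.14]
ft_force: [0.2, 0.5, 0.3]
opening: 0.997
grip_force: 0.0
```

>>> jog_arm(
  motion=[
    [[0, 0, 0], 0],
    [[0, 0, 0], 0],
    [[0, 0, 0], 0],
    [[0, 0, 0], 0],
    [[0, 0, 0], 0],
  ],
  grip=1,
)

```text
t: 35.6
eef_pos: [494.9, -422.0, 44.5]
tcp_rot: [-3.142, 0.0, 3.14]
ft_force: [0.5, 0.8, 0.9]
opening: 0.636
grip_force: 0.9
```

>>> jog_arm(
  motion=[
    [[0, 0, 0], 0],
    [[0, 0, 0], 0],
    [[0, 0, 0], 0],
  ],
)

```text
t: 35.9
eef_pos: [494.9, -421.9, 44.5]
tcp_rot: [3.142, -0.0, 3.14]
ft_force: [0.1, 1.1, 2.8]
opening: 0.62
grip_force: 30.0
```

>>> jog_arm(
  motion=[
    [[0, 0, -3], 0],
    [[0, 0, -15], 0],
    [[0, 0, -45], 0],
    [[0, 0, -85], 0],
    [[0, 0, -120], 0],
  ],
)

```text
t: 36.4
eef_pos: [494.8, -422.0, 166.7]
tcp_rot: [-3.141, 0.0, 3.14]
ft_force: [-0.1, -0.5, -2.5]
opening: 0.623
grip_force: 30.0
```

>>> jog_arm(
  motion=[
    [[-4, 8, -8], 0],
    [[-18, 34, -10], 0],
    [[-36, 70, -10], 0],
    [[-56, 108, -10], 0],
    [[-77, 148, -10], 0],
  ],
)

```text
t: 36.9
eef_pos: [572.3, -272.3, 173.6]
tcp_rot: [3.141, -0.001, 3.139]
ft_force: [0.9, -0.5, -2.5]
opening: 0.621
grip_force: 30.0
```

>>> jog_arm(
  motion=[
    [[-21, 41, 0], 0],
    [[-42, 82, 0], 0],
    [[-60, 117, 0], 0],
    [[-73, 142, 0], 0],
    [[-79, 154, 0], 0],
  ],
)

```text
t: 37.4
eef_pos: [651.9, -117.3, 173.4]
tcp_rot: [3.141, -0.001, -3.141]
ft_force: [0.1, -0.3, -2.7]
opening: 0.621
grip_force: 30.0
```

>>> jog_arm(
  motion=[
    [[-2, 4, 0], 0],
    [[-2, 4.5, 15], 0],
    [[-2, 4.5, 45], 0],
    [[-2, 4.5, 75], 0],
    [[-2, 4.5, 95], 0],
  ],
)

```text
t: 37.9
eef_pos: [651.7, -117.1, 76.2]
tcp_rot: [3.141, -0.003, 3.138]
ft_force: [0.6, -0.2, -2.4]
opening: 0.624
grip_force: 30.0
```

>>> jog_arm(
  motion=[
    [[0, 0, 5], 0],
    [[0, 0, 9], 0],
    [[0, 0, 12], 0],
    [[0, 0, 13], 0],
  ],
)

```text
t: 38.3
eef_pos: [653.6, -116.2, 66.9]
tcp_rot: [-3.141, 0.001, 3.139]
ft_force: [-0.6, 0.2, -1.7]
opening: 0.623
grip_force: 30.0
```

```bash
python3 - <<'E'
from h import *
p=read_camera("scene"); cv2.imwrite("pics/s11.png",cv2.resize(p["img"][180:340,190:340],None,fx=3.6,fy=3.6,interpolation=2)); s=state();print(s["eef_pos"],s["tcp_rot"],s["ft_force"])
E
```

```text
[ 653.63511641 -116.03474745   66.84728165] [-3.14121409e+00  9.69019916e-04  3.13959962e+00] [ 0.26453651 -0.47628282 -2.77713555]
```

View pics/s11.png

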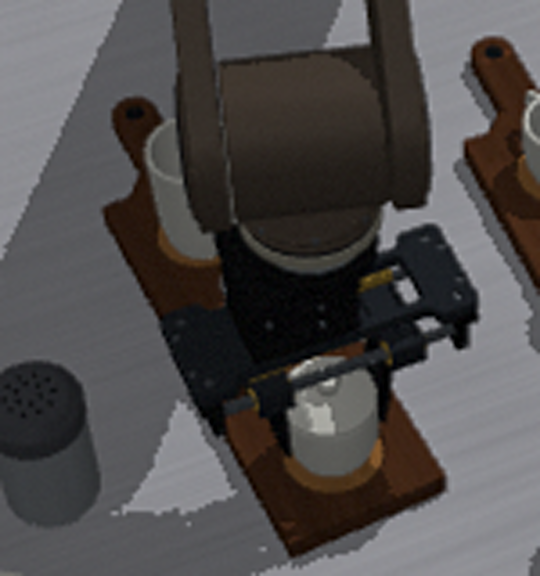

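```bash
python3 - <<'E'
from h import *
S=read_camera("scene")
r=pick("sugar_pot",S,proj(S,[[653,-116,60]])[0],40)
for m in "p":
    v,u=np.nonzero(r); print(u.min(),u.max(),v.min(),v.max(),r.sum())
    M=model("sugar_pot",22)
    for x in (645,649,653): print(x,[proj(S,M+[x,-113,0]).min(0).round(1),proj(S,M+[x,-113,0]).max(0).round(1)])
E
```

```text
271 294 283 311 521
645 [array([267.1, 276.4]), array([294.2, 309.5])]
649 [array([267.7, 277.6]), array([294.9, 310.8])]
653 [array([268.4, 278.9]), array([295.6, 312.1])]
```

The pot at (335,420) sits over the last recess at (333,451), and the fit agrees to within about 2 mm. I lower it.

>>> jog_arm(
  motion=[
    [[0, 0, 3], 0],
    [[0, 0, 5.5], 0],
    [[0, 0, 7.5], 0],
    [[0, 0, 8.3], 0],
    [[0, 0, 8.3], 0],
  ],
)

```text
t: 38.95
eef_pos: [653.4, -115.8, 57.8]
tcp_rot: [-3.142, -0.0, 3.14]
ft_force: [-0.2, -0.0, -2.9]
opening: 0.623
grip_force: 30.0
```

>>> jog_arm(
  motion=[
    [[0, 0, 0.5], 0],
    [[0, 0, 0.5], 0],
    [[0, 0, 0.5], 0],
  ],
)

```text
t: 39.25
eef_pos: [653.5, -115.8, 57.6]
tcp_rot: [-3.142, 0.0, 3.14]
ft_force: [0.8, 0.9, -3.0]
opening: 0.623
grip_force: 30.0
```

>>> jog_arm(
  motion=[
    [[0, 0, 0.4], 0],
    [[0, 0, 0.4], 0],
    [[0, 0, 0.4], 0],
  ],
)

```text
t: 39.55
eef_pos: [653.5, -115.8, 57.4]
tcp_rot: [-3.141, 0.0, 3.14]
ft_force: [-1.1, -0.7, 3.4]
opening: 0.624
grip_force: 30.0
```

Contact felt. Release and retreat, then look.

>>> jog_arm(
  motion=[
    [[0, 0, 0], 0],
    [[0, 0, 0], 0],
    [[0, 0, 0], 0],
    [[0, 0, 0], 0],
    [[0, 0, 0], 0],
  ],
  grip=0,
)

```text
t: 40.05
eef_pos: [653.5, -115.8, 57.1]
tcp_rot: [-3.141, 0.0, 3.14]
ft_force: [-0.7, -0.2, 0.9]
opening: 0.97
grip_force: 0.0
```

>>> jog_arm(
  motion=[
    [[0, 0, -5], 0],
    [[0, 0, -20], 0],
    [[0, 0, -50], 0],
    [[0, 0, -90], 0],
    [[0, 0, -130], 0],
  ],
)

```text
t: 40.55
eef_pos: [653.3, -115.7, 189.7]
tcp_rot: [-3.141, 0.0, 3.14]
ft_force: [0.4, -0.3, 0.6]
opening: 1.001
grip_force: 0.0
```

>>> jog_arm(
  motion=[
    [[20, -25, 0], 0],
    [[50, -60, 0], 0],
    [[80, -95, 0], 0],
    [[105, -130, 0], 0],
    [[115, -145, 0], 0],
  ],
)

```text
t: 41.05
eef_pos: [536.3, -263.0, 188.7]
tcp_rot: [-3.141, 0.001, 3.138]
ft_force: [0.3, 0.9, 0.7]
opening: 1.002
grip_force: 0.0
```

>>> jog_arm(
  motion=[
    [[20, -25, 0], 0],
    [[40, -60, 0], 0],
    [[50, -90, 0], 0],
    [[58, -110, 0], 0],
    [[60, -115, 0], 0],
  ],
)

```text
t: 41.55
eef_pos: [477.1, -377.5, 188.4]
tcp_rot: [-3.14, 0.001, 3.138]
ft_force: [-0.0, 0.1, -0.5]
opening: 1.0
grip_force: 0.0
```

>>> jog_arm(
  motion=[
    [[0, 0, 0], 0],
    [[0, 0, 0], 0],
    [[0, 0, 0], 0],
  ],
)

```text
t: 41.85
eef_pos: [478.5, -374.5, 187.4]
tcp_rot: [-3.142, 0.0, 3.141]
ft_force: [0.8, -0.2, 0.4]
opening: 1.0
grip_force: 0.0
```

```bash
python3 - <<'E'
from h import *
S=read_camera("scene")
cv2.imwrite("pics/s12.png",cv2.resize(S["img"][160:350,100:440],None,fx=2.35,fy=2.35,interpolation=2)); print(state()["eef_pos"],state()["t"])
E
```

```text
[ 478.44232798 -374.54317643  187.3697559 ] 41.9
```

View pics/s12.png

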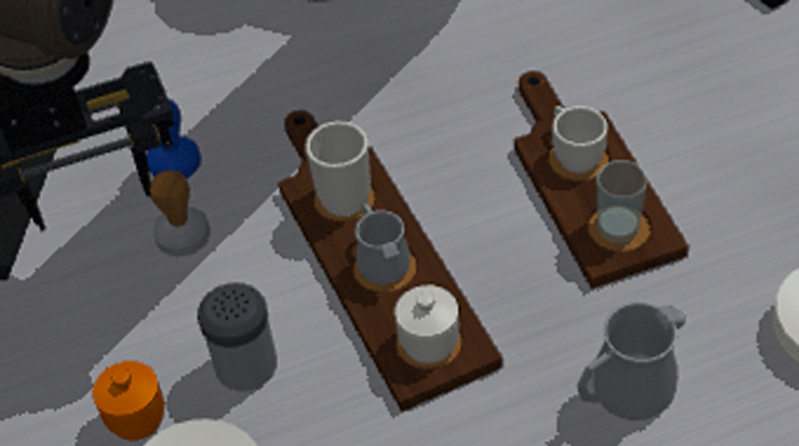

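All five pieces stand upright in their recesses: filter cup (340,165), jug (382,250), pot (428,322), espresso cup (580,140) and glass (620,200). The pitcher, shaker and tamper have not been moved.

```bash
python3 -c "from cell import job_done; print(job_done())"
```

```text
the job is handed in; nothing more can be done
None
```

All five pieces stand upright in their assigned recesses on the two boards; the pitcher, shaker and tamper were left alone, and the job was handed in at about 42 s (no verdict was returned).

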